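# Fetch the stain bottle from behind the reagent bottle and put it on the balance

### The arm

A 6-joint arm with a two-finger parallel gripper is mounted at the origin on the work surface. World frame = base frame: x ahead of the robot, y to its left, z up, the work surface at z = 0. Lengths are in m, angles in rad, forces in N, time in s.
With the tool pointing down it reaches from about 0.4 to 0.925 m from the base axis. Payload 3.4 kg.
Tool frame: the origin (TCP) lies at the very end of the fingers, on their centre line; the grasp point (between the pads) lies 19 mm behind it (robot.grip_depth is the distance from the TCP to the grasp point, in m); z points along the fingers, y is the line along which they close (so a half turn about z gives the same grasp; the last joint's range is limited). The gripper opens to 85 mm and grips with 20 to 120 N. Pads are 22 mm wide; open, the fingers measure 114 mm over their backs; the gripper's body (76 mm by 85 mm) begins 54 mm behind the grasp point. The pads swing forward as they close: fully open they stand 13 mm farther back than shut.
Start: joints at [-1.27, 0.307, 1.506, -0, 1.328, -0.073], TCP at [0.21, -0.535, 0.231] pointing down, gripper open.
Joint ranges: [-3.12, 3.12], [-1.05, 2.28], [0.14, 2.33], [-1.42, 4.57], [0.1, 2.73], [-2.68, 2.68]. Speed limits (rad/s): [2.57, 2.57, 3.14, 3.14, 3.14, 3.14].

### API

Orientations are given as a rotation vector (axis times angle).
In Python, from plant import robot, order, get_image gives the robot as it stands (robot), with the cameras as plain functions and the job (order).
- The arm moves only by the tool move_tool, called after "Request:" as name(argument=value, ...) on one line, values as JSON. Schema: {"type":"object","properties":{"plan":{"type":"string"},"only":{"type":"string"},"quiet":{"type":"boolean"},"lines":{"type":"string"}},"required":["plan"],"additionalProperties":false}. plan is a string of 1 to 10 rows, parted by semicolons, with the numbers parted by commas; each row has 5 numbers: the finger opening in m, then dx, dy, dz in units of 25 mm, then a turn about the tool's z in rad; each row is the pose to reach, as a shift and turn from the pose commanded when the call began, along the tool's axes at that moment; what a row does not reach only later rows make up. A row lasts 1/12 s, in which the tool goes at most 0.0417 m and 0.125 rad, less where a joint would pass 70% of its speed; a pose out of reach is approached as far as the arm can. The fingers move at their own pace and stop on an object; the grip force is fixed at half the most. Time passes only in rows, so rows that do not move let the fingers close. The tool returns the time, the measured TCP pose, the force, the opening and the grip force at its end. only (a regular expression) keeps the lines of the reply that match it, lines (a string "A,B") keeps lines A to B, and quiet returns only ok. Input that does not fit is refused with a message, and nothing moves.
- robot.get_obs(): the state, without advancing time (a new reading comes with each control period).
- get_image(name): name is "scene" or "top"; returns a dict with "pixels" (480x640x3 uint8, red, green, blue), "vertical_fov" (degrees; the focal length in pixels is half the picture's height over the tangent of half this angle, whatever the lens; pixels are square), "cx", "cy" (the principal point, pixels), "dist_coeffs" ([k1, k2, p1, p2, k3] as OpenCV has them; the pictures are not rectified), "extrinsics" (4x4, takes a point from world to camera coordinates). Camera axes: x right, y down, z forward; pixel columns grow to the right and rows downward; lengths in m; the calibration is good to about 2 mm. A picture is of the moment at which its call begins. There is no depth.
- order.sign_off(): hands the job in; it is judged then, once.
The state is a dict: "t": time; "joint_positions": joint angles; "joint_velocities": joint speeds; "tau": joint torques, N m; "tcp_pos": TCP position; "tool_rot": TCP orientation; "wrist_force": force on the tool from outside, world axes, zero at the start; "torque": the same for the moment, N m; "grip_width": finger opening in m; "grip_force": force on a finger pad.
Only numpy, scipy, OpenCV 4.12 (cv2) and the standard library are available. Lean on these libraries where they do the work, as an engineer would, in place of code of your own. Each camera call takes 0.05 s, during which the arm holds its last target. There are 200 camera calls.

### The job

The dropper bottle with the red bulb is wanted on the balance, but it is tucked in close behind the tall blue-capped bottle on the reagent rack. First lift the blue-capped bottle out of the way and stand it on the green bench mat, then take out the red-bulb bottle and set it on the balance, its base wholly on the round steel pan. Keep both bottles upright and set them down gently, let go of them, and leave the flask, the black-bulb bottle and the slide box where they are.

Things in the scene. Friction and masses are not known exactly. Their poses are not given: they have to be found in the camera images.
- reagent_bottle: Tall white plastic bottle with pale blue label and blue screw cap, on the front part of the rack's deck, 450 g (varies). Origin: centre of its underside, z up its axis. Body 75 mm diameter up to 118 mm, shoulder narrowing to 58 mm at 138 mm, cap 66 mm diameter from 146 to 178 mm (its top). Grip the cap from above, fingers to its left and right.
- stain_bottle: The wanted amber glass dropper bottle, white collar, RED rigid bulb, 140 g (varies). Origin: centre of its underside, z up its axis. Body 42 mm diameter up to 78 mm, shoulder to 88 mm; collar 29 mm, 88 to 105 mm; bulb 20 mm, top at 130 mm. On the deck close behind (rack's +x) the blue-capped bottle, axes 61 to 66 mm apart, so the gripper has no room to go down until that is gone.
- reagent_rack: Fixed grey rack, white ends, 460 mm wide (y), 300 deep (x, away from the robot). Origin: middle of its foot. Deck top 30 mm above the bench. Upper tier only at x 50 to 150 mm, underside 220, top 236 mm, goods on it to 360 mm; jars under it. Low end rails 50 mm high. Lanes at y +100 and -100 mm: blue-capped (x -95) and red-bulb bottle in one, flask and black-bulb bottle in the other; they swap.
- balance: Fixed laboratory balance, dark blue case 175 mm wide, with a round steel pan. Origin: on the bench under the middle of the pan. The case reaches from 148 mm in front (its -x, low sloping display part up to 45 mm high) to 80 mm behind; it stands to the left or right of the rack and may be turned a little.
- pan (a point): Middle of the top face of the balance's steel pan: 130 mm diameter disc, rigid, 62 mm above the bench.
- bench_mat: Fixed flat green rubber mat, 160 x 160 mm, 3 mm thick, on the bench on the other side of the rack from the balance. Origin: centre of its underside; its edges run along its x and y.
- flask: Bystander: clear glass conical flask, 84 mm diameter at the base, 142 mm tall, neck 34 mm, rim 42 mm. Origin: centre of its underside. Leave it.
- spare_bottle: Bystander: dropper bottle exactly like the wanted one but with a BLACK bulb. Origin: centre of its underside. Stands behind the flask. Leave it.
- slide_box: Bystander: pink cardboard box of slides, 60 (x) x 85 (y) x 30 mm, lying on the bench at the left (+y) end of the rack. Origin: centre of its underside. Leave it.

How it is judged:
On the way:
1. the blue-capped bottle stands upright and released on the green mat, the red-bulb bottle still in its place in the rack (x of reagent_bottle in the frame of bench_mat between -0.08 and 0.08 m and y of reagent_bottle in the frame of bench_mat between -0.08 and 0.08 m and height (world z) of reagent_bottle below 0.01 m and angle between reagent_bottle's own z axis and vertical below 0.1 rad and linear speed of reagent_bottle below 0.03 m/s and contact force between the fingers and reagent_bottle below 0.2 N and distance of stain_bottle from where it was at the start of the episode below 0.05 m), for 0.2 s.
At the end, for the whole second after the job is handed in: Red-bulb bottle upright and at rest on the balance, axis within 44 mm of the pan's middle; blue-capped bottle upright and at rest on the green mat, axis over the mat (80 mm either way); flask, black-bulb bottle and slide box within 30 mm of their starts, the first two upright (0.1 rad for all) (x of reagent_bottle in the frame of bench_mat between -0.08 and 0.08 m and y of reagent_bottle in the frame of bench_mat between -0.08 and 0.08 m and height (world z) of reagent_bottle below 0.01 m and angle between each of reagent_bottle, stain_bottle, flask, spare_bottle's own z axis and vertical below 0.1 rad and linear speed of each of reagent_bottle, stain_bottle below 0.02 m/s and horizontal distance between stain_bottle and pan below 0.044 m and z of stain_bottle in the frame of pan between -0.006 and 0.006 m and distance of each of flask, spare_bottle, slide_box from where it was at the start of the episode below 0.03 m); the robot touches nothing.
It fails at once if a bottle was tipped by more than 0.6 rad (angle between any of stain_bottle, reagent_bottle's own z axis and vertical above 0.6 rad).
It fails at once if the red-bulb bottle was pressed hard on the balance (more than 30 N) (contact force between stain_bottle and balance above 30 N).
It fails at once if the flask, the black-bulb bottle or the slide box was moved by more than 50 mm, or one of the first two tipped (distance of any of flask, spare_bottle, slide_box from where it was at the start of the episode above 0.05 m or angle between any of flask, spare_bottle's own z axis and vertical above 0.6 rad).
It fails at once if a bottle was dropped: still moving faster than 0.35 m/s within 20 mm of the pan or bench ((horizontal distance between stain_bottle and pan below 0.08 m and z of stain_bottle in the frame of pan below 0.02 m and linear speed of stain_bottle above 0.35 m/s) or (height (world z) of reagent_bottle below 0.02 m and linear speed of reagent_bottle above 0.35 m/s)).
It also fails if it takes over 70 s, if anything falls off the work surface, if the arm or the gripper's body presses on something with over 40 N, if the wrist force passes 120 N, or if a joint passes its speed limit or range.

## Working session

There is one attempt and no reset: what is moved stays moved. The work goes in short steps, Python scripts to look and compute and a tool call to move; the robot and the scene stay as the last step left them, time stands still between calls to the robot, and variables do not carry over. Pictures are saved under pics/ and viewed, at most 12 in all, crops included, and the job is handed in when it is done.

```bash
mkdir -p pics; ls; python3 - <<'E'
from plant import robot, order, get_image
import cv2
o=robot.get_obs();print(o['t'],o['tcp_pos'],o['tool_rot'],o['grip_width'])
for n in("scene","top"):
    d=get_image(n);cv2.imwrite(f'pics/{n}0.png',d['pixels'][...,::-1]);print({k:v for k,v in d.items() if k!='pixels'})
E
```

```text
pics
plant.py
0.0 [ 0.21026453 -0.53442233  0.2303927 ] [-3.08459411e+00 -5.84944452e-01  3.93603323e-04] 0.08541771780314339
{'vertical_fov': 50.07402024285541, 'cx': 316.6174476846479, 'cy': 238.93132642643118, 'dist_coeffs': array([-0.11185838,  0.        ,  0.        ,  0.        ,  0.        ]), 'extrinsics': array([[-0.98580865, -0.16769434, -0.00774002,  0.53580572],
       [-0.14375121,  0.86707231, -0.47699181,  0.11046311],
       [ 0.08669999, -0.46911002, -0.87887365,  0.95945705],
       [ 0.        ,  0.        ,  0.        ,  1.        ]])}
{'vertical_fov': 56.73948783237011, 'cx': 324.10149586363235, 'cy': 235.5533639988271, 'dist_coeffs': array([-0.07542777,  0.        ,  0.        ,  0.        ,  0.        ]), 'extrinsics': array([[-0.01713042, -0.99968249, -0.01847879,  0.02455742],
       [-0.99108973,  0.01941895, -0.13177271,  0.53751747],
       [ 0.13208971,  0.01605682, -0.99110771,  0.86028011],
       [ 0.        ,  0.        ,  0.        ,  1.        ]])}
```

View pics/scene0.png

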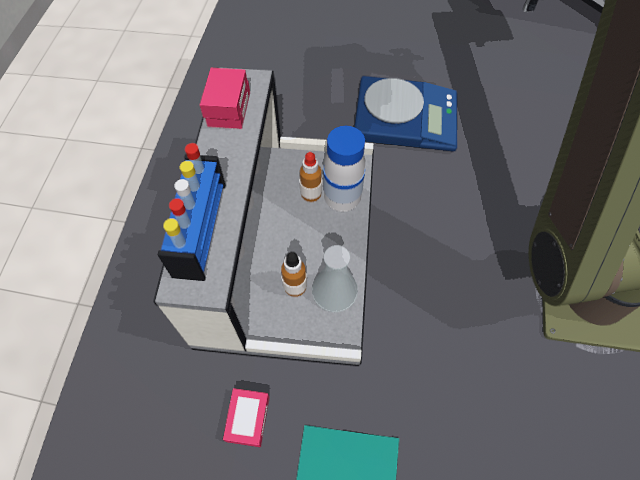

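View pics/top0.png

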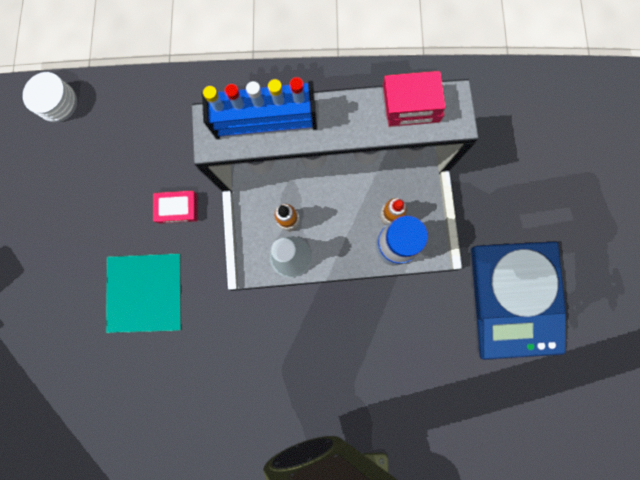

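The scene view shows the blue-capped bottle at (345,150) with the red-bulb bottle at (311,175) behind it, and the flask and black-bulb bottle in the other lane. The top view shows the cap at about (406,236), red bulb (398,204), pan (525,283), and mat corners (107,256), (180,254), (181,331), (106,332). I'll enlarge the key area.

```bash
cat > h.py <<'E'
import cv2,numpy as np
from plant import robot, order, get_image
def cam(n):
    d=get_image(n);f=240/np.tan(np.radians(d['vertical_fov']/2))
    return d['pixels'],np.array([[f,0,d['cx']],[0,f,d['cy']],[0,0,1]]),d['dist_coeffs'],d['extrinsics']
def at(c,uv,z):
    _,K,D,E=c
    p=cv2.undistortPoints(np.array([[uv]],float),K,D)[0,0]
    R,t=E[:3,:3],E[:3,3];o=-R.T@t;r=R.T@np.array([*p,1]);return o+r*(z-o[2])/r[2]
def proj(c,X):
    _,K,D,E=c
    return cv2.projectPoints(np.array(X,float).reshape(-1,1,3),cv2.Rodrigues(E[:3,:3])[0],E[:3,3],K,D)[0][:,0]
def tool(dw): # world shift -> tool axes, from the present pose
    o=robot.get_obs();return cv2.Rodrigues(np.array(o['tool_rot']))[0].T@np.array(dw)
E
python3 - <<'E'
from h import *
t=cam('top');s=cam('scene')
im=t[0][180:360,370:580,::-1];cv2.imwrite('pics/c1.png',cv2.resize(im,None,fx=3.3,fy=3.3,interpolation=cv2.INTER_CUBIC))
im=s[0][60:220,260:470,::-1];cv2.imwrite('pics/c2.png',cv2.resize(im,None,fx=3.6,fy=3.6,interpolation=cv2.INTER_CUBIC))
m=np.array([at(t,p,.003) for p in[(107,256),(180,254),(181,331),(106,332)]]);print(m.round(4),m.mean(0))
E
```

```text
[[0.5073 0.48   0.003 ]
 [0.509  0.3198 0.003 ]
 [0.349  0.3146 0.003 ]
 [0.3472 0.4761 0.003 ]] [0.42809591 0.39761223 0.003     ]
```

View pics/c1.png

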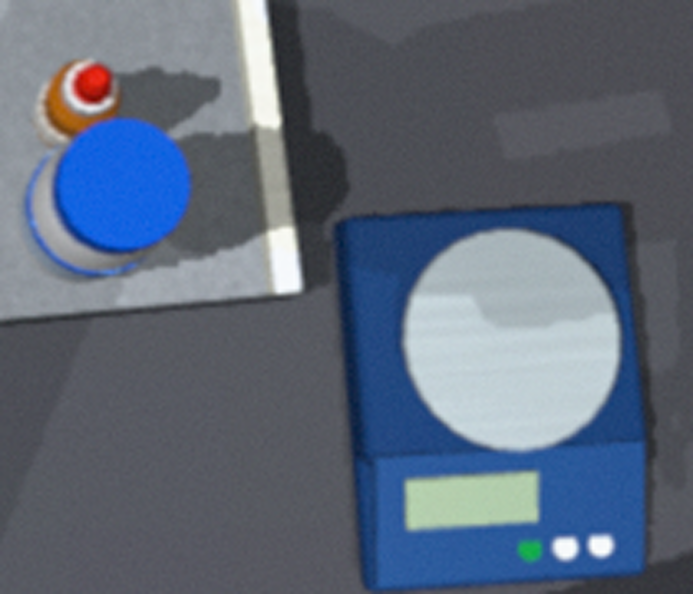

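View pics/c2.png

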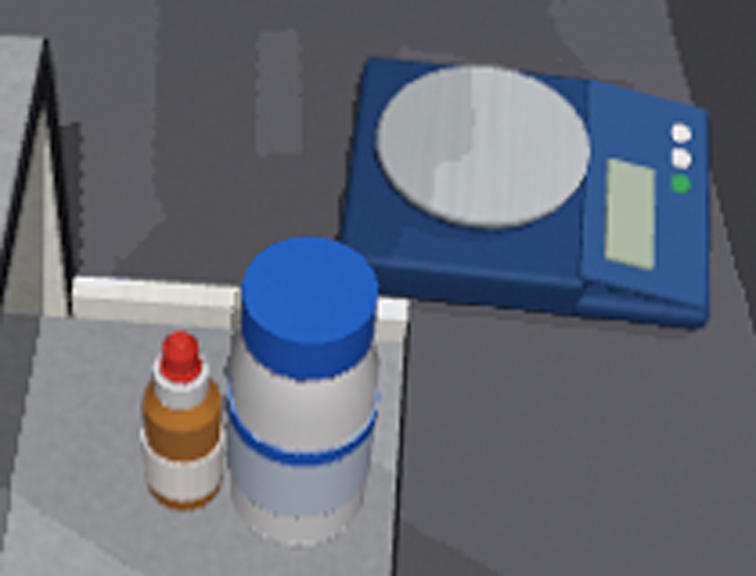

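Crop 1 (top) has the cap centre at full-image (407,236), bulb tip (398.8,204.2) and pan centre (525.2,282.7). Crop 2 (scene) has the cap top at (346,140.6), bulb tip (310,154) and pan centre (394,100).

```bash
python3 - <<'E'
from h import *
t=cam('top');s=cam('scene')
for n,a,b,z in[('cap',(407.1,235.8),(346.1,140.6),.208),('bulb',(398.8,204.2),(310,154.2),.160),('pan',(525.2,282.7),(394.2,100.3),.062)]:
    print(n,at(t,a,z).round(4),at(s,b,z).round(4))
L,R=at(t,(230,289),.03),at(t,(460.9,267.9),.03)
print('rack',L,R,np.degrees(np.arctan2(*(L-R)[:2])))
p=lambda u,v:at(t,(370+u/3.3,180+v/3.3),.06)
o=robot.get_obs();Rt=cv2.Rodrigues(np.array(o['tool_rot']))[0];print(Rt.round(3))
# refine cap outline: overlay residual
cap=at(t,(407.1,235.8),.208)
a=np.linspace(0,2*np.pi,9);q=proj(t,[[cap[0]+.033*np.cos(x),cap[1]+.033*np.sin(x),.208] for x in a]);print(((q-[370,180])*3.3).round(0).tolist())
E
```

```text
cap [ 0.5119 -0.1229  0.208 ] [ 0.5114 -0.123   0.208 ]
bulb [ 0.5741 -0.119   0.16  ] [ 0.5749 -0.1206  0.16  ]
pan [ 0.4342 -0.3754  0.062 ] [ 0.4334 -0.373   0.062 ]
rack [0.43377842 0.20618144 0.03      ] [ 0.46755001 -0.2595734   0.03      ] -4.147222552155513
[[ 0.931  0.366 -0.   ]
 [ 0.366 -0.931  0.001]
 [ 0.    -0.001 -1.   ]]
[[120.0, 118.0], [73.0, 138.0], [55.0, 185.0], [77.0, 232.0], [125.0, 251.0], [172.0, 230.0], [189.0, 183.0], [167.0, 136.0], [120.0, 118.0]]
```

The manual's scale: shifts go in units of 25 mm. Converting my numbers, 0.3 m is 12, 0.125 m is 5.

Request:
move_tool(plan="0.085,2,-1.2,-2,0.1;0.085,3.6,-2.2,-2,0.2;0.085,5,-3.2,-2,0.3;0.085,6.4,-4,-2,0.3;0.085,7.8,-4.8,-2,0.3;0.085,9.2,-5.8,-2,0.3;0.085,10.6,-6.6,-2,0.3;0.085,12,-7.6,-2,0.3;0.085,13.4,-8.4,-2,0.3;0.085,13.4,-8.4,-2,0.3")

```text
t: 1.13
tcp_pos: [0.4465, -0.2143, 0.2816]
tool_rot: [-3.139, -0.119, -0.002]
wrist_force: [0.0, -0.2, 0.2]
grip_width: 0.0849
grip_force: 0.0
```

```bash
python3 - <<'E'
from h import *
o=robot.get_obs();print(cv2.Rodrigues(np.array(o['tool_rot']))[0].round(3),tool(np.array([.5117,-.123,.28])-o['tcp_pos']))
E
```

```text
[[ 0.997  0.076  0.001]
 [ 0.076 -0.997  0.001]
 [ 0.001 -0.    -1.   ]] [ 0.07188455 -0.08612895  0.00167531]
```

Scaled: -0.086 m is -3.44, 0.072 m is 2.88.

Request:
move_tool(plan="0.085,0.96,-1.16,0,0;0.085,1.92,-2.28,0,0;0.085,2.88,-3.44,0,0;0.085,2.88,-3.44,0.8,0;0.085,2.88,-3.44,1.6,0;0.085,2.88,-3.44,2,0;0.085,2.88,-3.44,2,0;0.085,2.88,-3.44,2,0")

```text
t: 1.8
tcp_pos: [0.5102, -0.126, 0.231]
tool_rot: [-3.139, -0.117, 0.002]
wrist_force: [0.1, 0.1, 1.4]
grip_width: 0.0849
grip_force: 0.0
```

```bash
python3 - <<'E'
from h import *
o=robot.get_obs();print(o['tcp_pos'],tool(np.array([.5117,-.123,.17])-o['tcp_pos']))
s=cam('scene');im=s[0][40:240,230:480,::-1];cv2.imwrite('pics/c3.png',cv2.resize(im,None,fx=3,fy=3))
E
```

```text
[ 0.51021476 -0.12604807  0.23098772] [ 0.00179346 -0.0028945   0.06098692]
```

View pics/c3.png

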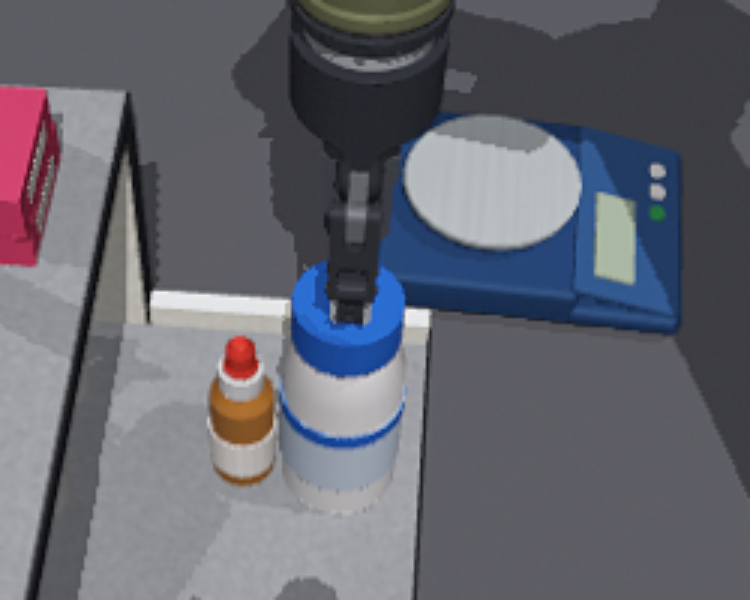

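The gripper stands centred over the cap (crop ~(348,300)), fingers left and right. Going down, with the small correction.

Scaled: 0.062 m is 2.48, 0.055 m is 2.2.

Request:
move_tool(plan="0.085,0.08,-0.12,0.4,0;0.085,0.08,-0.12,1.2,0;0.085,0.08,-0.12,1.8,0;0.085,0.08,-0.12,2.2,0;0.085,0.08,-0.12,2.48,0;0.085,0.08,-0.12,2.48,0;0.085,0.08,-0.12,2.48,0")

```text
t: 2.43
tcp_pos: [0.5127, -0.1229, 0.1695]
tool_rot: [3.139, 0.117, 0.0]
wrist_force: [-0.5, 0.9, 0.1]
grip_width: 0.0851
grip_force: 0.0
```

Request:
move_tool(plan="0.06,0,0,0,0;0.06,0,0,0,0;0.06,0,0,0,0;0.06,0,0,0,0;0.06,0,0,0,0;0.06,0,0,0,0;0.06,0,0,0,0;0.06,0,0,0,0")

```text
t: 3.1
tcp_pos: [0.5139, -0.1231, 0.1707]
tool_rot: [3.138, 0.117, 0.005]
wrist_force: [0.9, 0.6, 5.7]
grip_width: 0.0649
grip_force: 67.3
```

Request:
move_tool(plan="0.05,0,0,-0.32,0;0.05,0,0,-1,0;0.05,0,0,-2,0;0.05,0,0,-3,0;0.05,0,0,-4,0;0.05,0,0,-5.2,0;0.05,0,0,-6.4,0;0.05,0,0,-7.4,0;0.05,0,0,-8,0;0.05,0,0,-8.2,0")

```text
t: 3.93
tcp_pos: [0.5128, -0.1229, 0.3769]
tool_rot: [3.138, 0.117, 0.005]
wrist_force: [0.6, 0.4, -4.5]
grip_width: 0.0651
grip_force: 67.7
```

Request:
move_tool(plan="0.05,0,0,0,0;0.05,0,0,0,0")

```text
t: 4.1
tcp_pos: [0.5115, -0.1224, 0.3728]
tool_rot: [-3.138, -0.117, 0.005]
wrist_force: [-0.6, 0.9, -5.0]
grip_width: 0.0646
grip_force: 67.7
```

```bash
python3 - <<'E'
from h import *
o=robot.get_obs();print(o['tcp_pos'],tool(np.array([.428,.398,.375])-o['tcp_pos']))
s=cam('scene');cv2.imwrite('pics/s4.png',s[0][...,::-1])
E
```

```text
[ 0.51148879 -0.12244479  0.37283617] [-0.04436549 -0.52523089 -0.00143446]
```

View pics/s4.png

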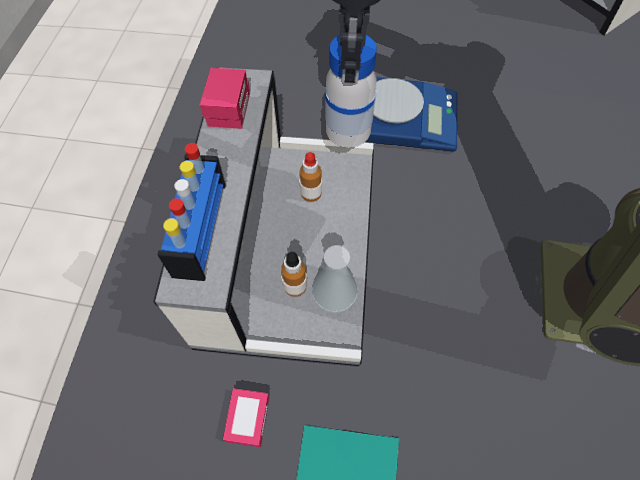

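The bottle is lifted straight and clear, and the red-bulb bottle still stands at (311,178). Carrying to the mat, about -0.044, -0.525 in the tool's axes.

Scaled: -0.03 m is -1.2, -0.27 m is -10.8.

Request:
move_tool(plan="0.05,-0.08,-0.4,0,0;0.05,-0.16,-1.2,0,0;0.05,-0.24,-2.4,0,0;0.05,-0.32,-3.6,0,0;0.05,-0.4,-4.8,0,0;0.05,-0.48,-6,0,0;0.05,-0.6,-7.2,0,0;0.05,-0.72,-8.4,0,0;0.05,-0.84,-9.6,0,0;0.05,-0.92,-10.8,0,0")

```text
t: 4.98
tcp_pos: [0.4673, 0.1465, 0.3729]
tool_rot: [3.139, 0.118, -0.005]
wrist_force: [1.0, 0.6, -4.8]
grip_width: 0.0646
grip_force: 68.0
```

Request:
move_tool(plan="0.05,-0.08,-1.2,0,0;0.05,-0.2,-2.4,0,0;0.05,-0.32,-3.6,0,0;0.05,-0.44,-4.8,0,0;0.05,-0.56,-6,0,0;0.05,-0.68,-7.2,0,0;0.05,-0.76,-8.4,0,0;0.05,-0.84,-9.4,0,0;0.05,-0.88,-10,0,0;0.05,-0.88,-10.2,0,0")

```text
t: 5.82
tcp_pos: [0.4268, 0.3997, 0.3726]
tool_rot: [3.139, 0.122, -0.005]
wrist_force: [0.9, -0.9, -3.4]
grip_width: 0.0648
grip_force: 68.1
```

Request:
move_tool(plan="0.05,0,0,0,0;0.05,0,0,0,0")

```text
t: 5.98
tcp_pos: [0.4281, 0.3964, 0.3736]
tool_rot: [3.137, 0.117, -0.002]
wrist_force: [0.2, 0.8, -4.7]
grip_width: 0.065
grip_force: 68.1
```

```bash
python3 - <<'E'
from h import *
o=robot.get_obs();print(o['tcp_pos'],tool(np.array([.428,.398,.145])-o['tcp_pos']))
E
```

```text
[0.42807306 0.39642391 0.37355576] [ 0.00033376 -0.00208198  0.22855148]
```

Request:
move_tool(plan="0.05,0,-0.08,0.8,0;0.05,0,-0.08,2,0;0.05,0,-0.08,3.2,0;0.05,0,-0.08,4.4,0;0.05,0,-0.08,5.6,0;0.05,0,-0.08,6.8,0;0.05,0,-0.08,7.6,0;0.05,0,-0.08,8.2,0;0.05,0,-0.08,8.48,0;0.05,0,-0.08,8.6,0")

```text
t: 6.82
tcp_pos: [0.4281, 0.3975, 0.1582]
tool_rot: [3.137, 0.115, -0.003]
wrist_force: [0.1, -0.0, -4.2]
grip_width: 0.0646
grip_force: 68.3
```

Request:
move_tool(plan="0.05,0,0,0.08,0;0.05,0,0,0.16,0;0.05,0,0,0.24,0;0.05,0,0,0.32,0;0.05,0,0,0.4,0;0.05,0,0,0.44,0;0.05,0,0,0.48,0;0.05,0,0,0.48,0")

```text
t: 7.48
tcp_pos: [0.4281, 0.3994, 0.1472]
tool_rot: [3.139, 0.118, -0.0]
wrist_force: [-0.5, 0.8, -5.1]
grip_width: 0.0647
grip_force: 68.3
```

Scaled: 0.003 m is 0.12, 0.002 m is 0.08.

Request:
move_tool(plan="0.05,0,0,0.04,0;0.05,0,0,0.08,0;0.05,0,0,0.12,0;0.05,0,0,0.12,0;0.05,0,0,0.12,0")

```text
t: 7.9
tcp_pos: [0.4282, 0.3994, 0.1442]
tool_rot: [3.139, 0.117, -0.0]
wrist_force: [0.1, 0.6, -5.1]
grip_width: 0.0648
grip_force: 68.3
```

Request:
move_tool(plan="0.05,0,0,0.04,0;0.05,0,0,0.04,0;0.05,0,0,0.08,0;0.05,0,0,0.08,0")

```text
t: 8.23
tcp_pos: [0.4285, 0.3996, 0.1437]
tool_rot: [-3.139, -0.117, -0.002]
wrist_force: [-2.2, -0.5, 5.3]
grip_width: 0.0651
grip_force: 69.6
```

Contact with the mat. Releasing and rising.

Request:
move_tool(plan="0.085,0,0,0,0;0.085,0,0,0,0;0.085,0,0,0,0;0.085,0,0,0,0;0.085,0,0,0,0;0.085,0,0,0,0")

```text
t: 8.73
tcp_pos: [0.4283, 0.3994, 0.1422]
tool_rot: [-3.139, -0.117, 0.0]
wrist_force: [-0.6, 0.5, -0.9]
grip_width: 0.0852
grip_force: 0.0
```

Request:
move_tool(plan="0.085,0,0,-0.4,0;0.085,0,0,-1.2,0;0.085,0,0,-2.4,0;0.085,0,0,-4,0;0.085,0,0,-5.6,0;0.085,0,0,-7.2,0;0.085,0,0,-8,0;0.085,0,0,-8,0")

```text
t: 9.4
tcp_pos: [0.4305, 0.4013, 0.35]
tool_rot: [-3.131, -0.117, -0.016]
wrist_force: [1.2, 0.3, 0.5]
grip_width: 0.0846
grip_force: 0.0
```

```bash
python3 - <<'E'
from h import *
t=cam('top');cv2.imwrite('pics/t5.png',t[0][...,::-1]);s=cam('scene')
o=robot.get_obs();print(o['tcp_pos'],tool(np.array([.5745,-.12,.3])-o['tcp_pos']))
im=np.hstack([t[0][170:290,360:460],s[0][130:250,270:370]])[...,::-1];cv2.imwrite('pics/c5.png',cv2.resize(im,None,fx=4,fy=4,interpolation=cv2.INTER_CUBIC))
E
```

```text
[0.42845073 0.39963282 0.34401468] [0.10667673 0.52917659 0.04333781]
```

View pics/t5.png

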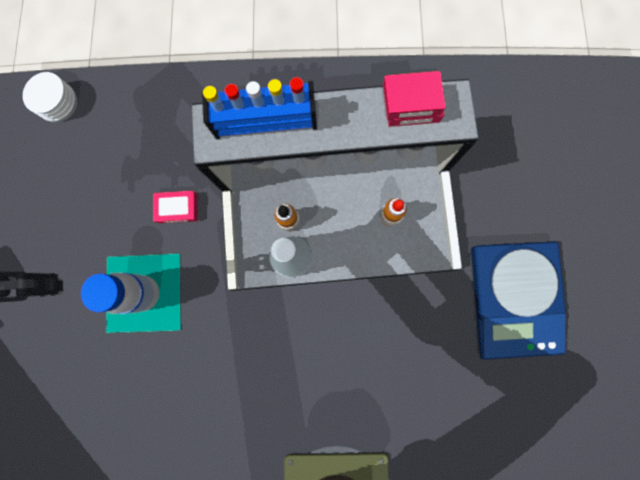

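View pics/c5.png

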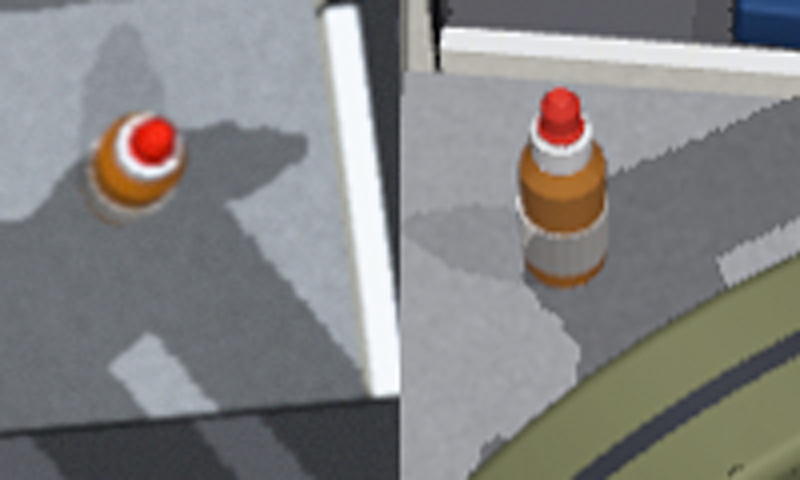

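Blue-capped bottle stands upright on the mat (cap (100,292), base about (140,292)). The red-bulb bottle is unmoved, with the bulb at (398.8,204.8) in top and (310,155) in scene. I'll grip it on the collar, TCP z ≈ 0.116.

Scaled: 0.12 m is 4.8, 0.33 m is 13.2.

Request:
move_tool(plan="0.085,0.12,0.8,0,0;0.085,0.32,2,0,0;0.085,0.6,3.4,0,0;0.085,0.88,4.8,0,0;0.085,1.16,6.2,0,0;0.085,1.44,7.6,0,0;0.085,1.72,9,0,0;0.085,2,10.4,0,0;0.085,2.32,11.8,0,0;0.085,2.6,13.2,0,0")

```text
t: 10.33
tcp_pos: [0.5167, 0.0734, 0.3402]
tool_rot: [3.139, 0.118, -0.007]
wrist_force: [0.5, 0.1, -0.2]
grip_width: 0.0849
grip_force: 0.0
```

Request:
move_tool(plan="0.085,0.28,1.4,0,0;0.085,0.56,2.8,0,0;0.085,0.84,4.2,0.4,0;0.085,1.12,5.6,0.8,0;0.085,1.4,6.8,1.2,0;0.085,1.6,7.6,1.6,0;0.085,1.68,7.96,1.72,0;0.085,1.68,7.96,1.72,0;0.085,1.68,7.96,1.72,0")

```text
t: 11.08
tcp_pos: [0.5736, -0.1195, 0.2981]
tool_rot: [-3.138, -0.116, 0.005]
wrist_force: [-0.5, -0.5, 0.0]
grip_width: 0.085
grip_force: 0.0
```

```bash
python3 - <<'E'
from h import *
o=robot.get_obs();print(o['tcp_pos'],tool(np.array([.5745,-.12,.116])-o['tcp_pos']))
E
```

```text
[ 0.57359751 -0.11947654  0.2980785 ] [0.00138693 0.00095478 0.18207371]
```

Request:
move_tool(plan="0.085,0.04,0.04,0.6,0;0.085,0.04,0.04,1.6,0;0.085,0.04,0.04,2.6,0;0.085,0.04,0.04,3.6,0;0.085,0.04,0.04,4.6,0;0.085,0.04,0.04,5.6,0;0.085,0.04,0.04,6.4,0;0.085,0.04,0.04,7,0;0.085,0.04,0.04,7.28,0;0.085,0.04,0.04,7.28,0")

```text
t: 11.92
tcp_pos: [0.5743, -0.1191, 0.1163]
tool_rot: [-3.138, -0.12, 0.004]
wrist_force: [-0.7, 0.2, -0.3]
grip_width: 0.0849
grip_force: 0.0
```

Request:
move_tool(plan="0.085,0,0,0,0;0.085,0,0,0,0")

```text
t: 12.08
tcp_pos: [0.5766, -0.1206, 0.1189]
tool_rot: [3.139, 0.119, 0.004]
wrist_force: [0.1, 0.3, 0.2]
grip_width: 0.085
grip_force: 0.0
```

```bash
python3 - <<'E'
from h import *
s=cam('scene');im=s[0][90:250,220:420,::-1];cv2.imwrite('pics/c6.png',cv2.resize(im,None,fx=3.5,fy=3.5))
E
```

```text
(no output)
```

View pics/c6.png

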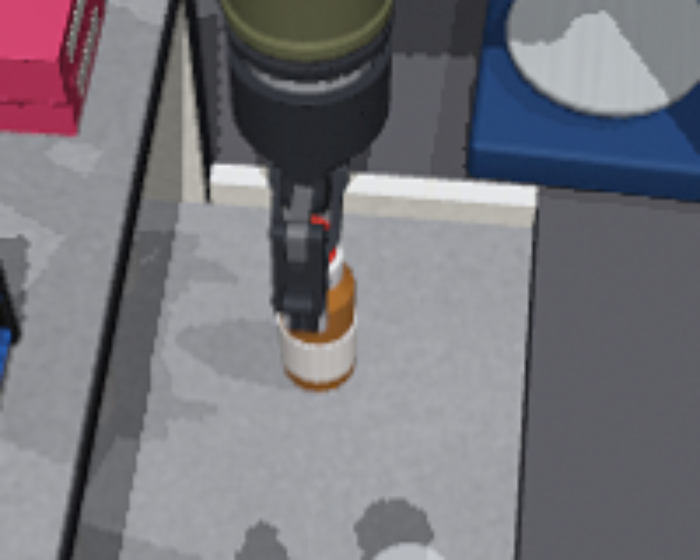

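```bash
python3 - <<'E'
from h import *
s=cam('scene');o=robot.get_obs();T=np.array(o['tcp_pos']);print(T)
q=[T+np.array([-.0037,.05,.013]),T+np.array([-.0037,.05,.04]),[.5745,-.12,.16],[.5745,-.12,.03],[.5745,-.12,.118]]
print(((proj(s,q)-[220,90])*3.5).round(0))
for n in(.03,.118):print([((proj(s,[[.5745+dx,-.12,n]])-[220,90])*3.5).round(0).tolist() for dx in(-.021,.021)])
E
```

```text
[ 0.57657796 -0.12101059  0.11883123]
[[303. 335.]
 [302. 304.]
 [316. 226.]
 [320. 365.]
 [317. 274.]]
[[[356.0, 370.0]], [[284.0, 360.0]]]
[[[356.0, 279.0]], [[279.0, 269.0]]]
```

The geometry agrees: finger at (305,325) and bottle body edges at 284–356, as predicted. Closing, 2 mm lower.

Request:
move_tool(plan="0.06,-0.04,0,0.08,0;0.04,-0.04,0,0.08,0;0.02,-0.04,0,0.08,0;0.02,-0.04,0,0.08,0;0.02,-0.04,0,0.08,0;0.02,-0.04,0,0.08,0;0.02,-0.04,0,0.08,0;0.02,-0.04,0,0.08,0;0.02,-0.04,0,0.08,0;0.02,-0.04,0,0.08,0")

```text
t: 13.02
tcp_pos: [0.5748, -0.121, 0.1157]
tool_rot: [-3.139, -0.117, -0.001]
wrist_force: [-0.1, 1.3, 5.3]
grip_width: 0.0274
grip_force: 59.6
```

Scaled: -0.12 m is -4.8, -0.117 m is -4.68.

Request:
move_tool(plan="0.02,0,0,-0.2,0;0.02,0,0,-0.6,0;0.02,0,0,-1.4,0;0.02,0,0,-2.4,0;0.02,0,0,-3.4,0;0.02,0,0,-4.2,0;0.02,0,0,-4.68,0;0.02,0,0,-4.8,0;0.02,0,0,-4.8,0")

```text
t: 13.77
tcp_pos: [0.5751, -0.1215, 0.2366]
tool_rot: [3.138, 0.117, 0.004]
wrist_force: [-0.2, 0.2, -1.1]
grip_width: 0.027
grip_force: 59.2
```

```bash
python3 - <<'E'
from h import *
o=robot.get_obs();print(o['tcp_pos'],tool(np.array([.434,-.3745,.236])-o['tcp_pos']))
E
```

```text
[ 0.57505077 -0.121455    0.23663388] [-0.15955709  0.24180307  0.00055025]
```

Scaled: 0.242 m is 9.68, 0.231 m is 9.24.

Request:
move_tool(plan="0.02,-0.24,0.32,0,0;0.02,-0.8,1.2,0,0;0.02,-1.6,2.4,0,0;0.02,-2.4,3.6,0,0;0.02,-3.2,4.8,0,0;0.02,-4,6,0,0;0.02,-4.8,7.2,0,0;0.02,-5.6,8.4,0,0;0.02,-6.12,9.24,0,0;0.02,-6.4,9.68,0,0")

```text
t: 14.6
tcp_pos: [0.4299, -0.377, 0.2335]
tool_rot: [-3.139, -0.113, 0.005]
wrist_force: [0.4, -0.3, -1.0]
grip_width: 0.0269
grip_force: 59.4
```

Request:
move_tool(plan="0.02,0,0,0,0;0.02,0,0,0,0;0.02,0,0,0.4,0;0.02,0,0,1.2,0;0.02,0,0,2,0;0.02,0,0,2.4,0;0.02,0,0,2.6,0;0.02,0,0,2.6,0")

```text
t: 15.27
tcp_pos: [0.4329, -0.3727, 0.1687]
tool_rot: [-3.137, -0.12, 0.003]
wrist_force: [0.4, -0.1, -0.6]
grip_width: 0.0267
grip_force: 59.4
```

```bash
python3 - <<'E'
from h import *
o=robot.get_obs();print(o['tcp_pos'],tool(np.array([.434,-.3745,.148])-o['tcp_pos']))
s=cam('scene');im=s[0][20:180,320:520,::-1];cv2.imwrite('pics/c7.png',cv2.resize(im,None,fx=3.5,fy=3.5))
E
```

```text
[ 0.43287191 -0.3726977   0.16870023] [0.00102963 0.00193903 0.02069301]
```

View pics/c7.png

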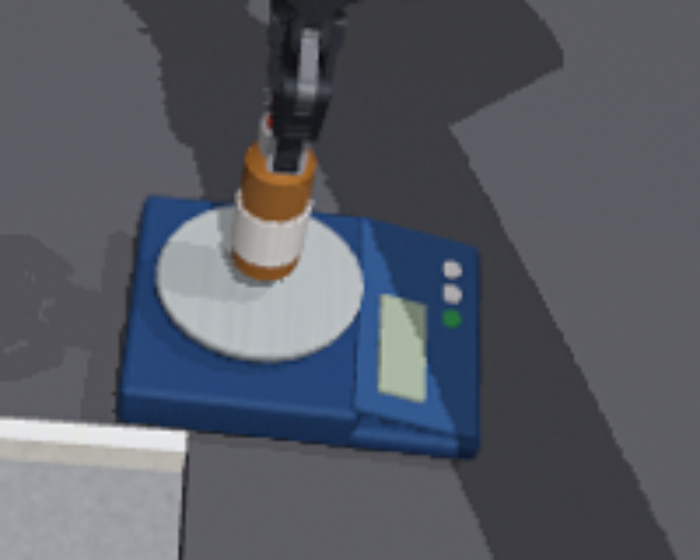

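The bottle hangs upright over the pan, base at crop (265,262), about 20 mm above it. Lowering gently, contact expected at TCP z ≈ 0.148.

Scaled: 0.018 m is 0.72, 0.017 m is 0.68.

Request:
move_tool(plan="0.02,0.04,0.04,0.16,0;0.02,0.04,0.04,0.32,0;0.02,0.04,0.04,0.48,0;0.02,0.04,0.04,0.6,0;0.02,0.04,0.04,0.68,0;0.02,0.04,0.04,0.72,0;0.02,0.04,0.04,0.72,0;0.02,0.04,0.04,0.72,0")

```text
t: 15.98
tcp_pos: [0.4341, -0.3754, 0.1523]
tool_rot: [3.139, 0.117, 0.0]
wrist_force: [0.6, -0.4, -1.3]
grip_width: 0.0269
grip_force: 59.4
```

Request:
move_tool(plan="0.02,0,0,0.02,0;0.02,0,0,0.04,0;0.02,0,0,0.04,0;0.02,0,0,0.04,0")

```text
t: 16.32
tcp_pos: [0.4341, -0.3753, 0.1514]
tool_rot: [3.139, 0.117, 0.0]
wrist_force: [-0.5, 0.1, -1.0]
grip_width: 0.027
grip_force: 59.4
```

Scaled: 0.002 m is 0.08, 0.0015 m is 0.06.

Request:
move_tool(plan="0.02,0,0,0.02,0;0.02,0,0,0.04,0;0.02,0,0,0.06,0;0.02,0,0,0.08,0;0.02,0,0,0.08,0;0.02,0,0,0.08,0")

```text
t: 16.82
tcp_pos: [0.4341, -0.3753, 0.1492]
tool_rot: [-3.139, -0.117, 0.0]
wrist_force: [-1.0, 0.1, -1.5]
grip_width: 0.0267
grip_force: 59.4
```

Request:
move_tool(plan="0.02,0,0,0.02,0;0.02,0,0,0.04,0;0.02,0,0,0.04,0")

```text
t: 17.07
tcp_pos: [0.4341, -0.3753, 0.1482]
tool_rot: [-3.139, -0.117, 0.0]
wrist_force: [0.2, 0.1, -1.3]
grip_width: 0.0266
grip_force: 59.4
```

Request:
move_tool(plan="0.02,0,0,0.012,0;0.02,0,0,0.024,0;0.02,0,0,0.024,0")

```text
t: 17.32
tcp_pos: [0.4342, -0.3753, 0.1478]
tool_rot: [3.139, 0.117, 0.0]
wrist_force: [-0.2, 0.4, -0.8]
grip_width: 0.027
grip_force: 59.6
```

Scaled: 0.0006 m is 0.024, 0.0003 m is 0.012.

Request:
move_tool(plan="0.02,0,0,0.012,0;0.02,0,0,0.024,0;0.02,0,0,0.024,0")

```text
t: 17.57
tcp_pos: [0.4344, -0.3753, 0.1477]
tool_rot: [3.139, 0.118, 0.001]
wrist_force: [-0.3, 0.4, 5.4]
grip_width: 0.0267
grip_force: 60.0
```

Contact at about 6 N. Releasing.

Request:
move_tool(plan="0.085,0,0,0,0;0.085,0,0,0,0;0.085,0,0,0,0;0.085,0,0,0,0;0.085,0,0,0,0;0.085,0,0,0,0;0.085,0,0,0,0;0.085,0,0,0,0")

```text
t: 18.23
tcp_pos: [0.4341, -0.3753, 0.147]
tool_rot: [-3.139, -0.117, 0.0]
wrist_force: [0.1, 0.0, -0.2]
grip_width: 0.0848
grip_force: 0.0
```

Request:
move_tool(plan="0.085,0,0,-0.4,0;0.085,0,0,-1.2,0;0.085,0,0,-2.4,0;0.085,0,0,-4,0;0.085,0,0,-5.6,0;0.085,0,0,-6.8,0;0.085,0,0,-7.2,0;0.085,0,0,-7.2,0;0.085,0,0,-7.2,0")

```text
t: 18.98
tcp_pos: [0.434, -0.3752, 0.3274]
tool_rot: [3.139, 0.117, 0.001]
wrist_force: [0.5, -0.6, -0.6]
grip_width: 0.0854
grip_force: 0.0
```

```bash
python3 - <<'E'
from h import *
t=cam('top');s=cam('scene')
a=cv2.resize(s[0],(400,300));b=cv2.resize(t[0],(400,300))
c=cv2.resize(s[0][40:190,340:540],(400,300));d=cv2.resize(t[0][200:350,440:640],(400,300))
cv2.imwrite('pics/f8.png',np.vstack([np.hstack([a,b]),np.hstack([c,d])])[...,::-1])
E
```

```text
(no output)
```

View pics/f8.png

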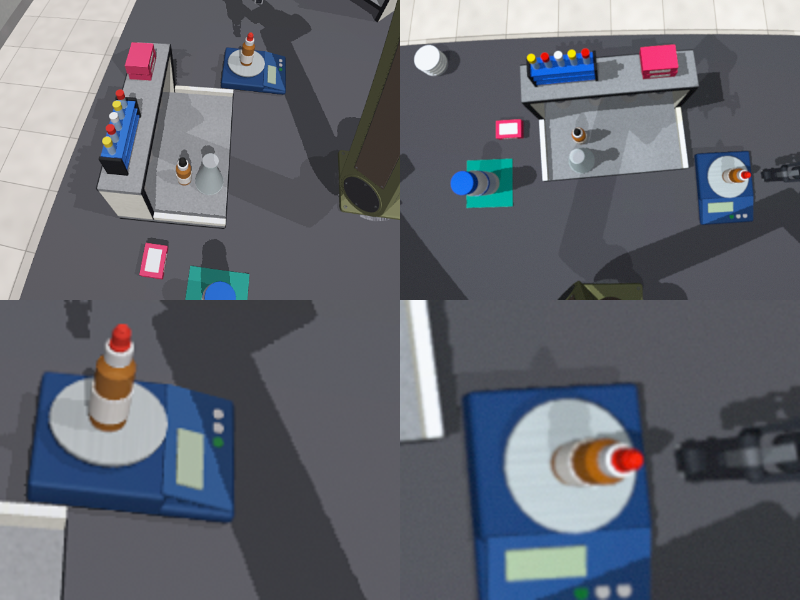

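The red-bulb bottle stands upright and centred on the pan (base at lower-right panel (570,465)). The blue-capped bottle is on the mat, the bystanders are unmoved and the gripper is clear. Handing in.

```bash
python3 -c "
from plant import robot, order, get_image
print(order.sign_off())"
```

```text
the job is handed in; nothing more can be done
None
```

I stood the blue-capped bottle on the green mat and set the red-bulb bottle upright on the balance pan, released both, left the bystanders where they were, and handed the job in at about 19 s; no verdict came back.

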